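# Set out the hub parts for repair

### The arm

A 6-joint arm with a two-finger parallel gripper is mounted at the origin on the work surface. World frame = base frame: x ahead of the robot, y to its left, z up, the work surface at z = 0. Lengths are in m, angles in rad, forces in N, time in s.
With the tool pointing down it reaches from about 0.375 to 0.9 m from the base axis. Payload 3.1 kg.
Tool frame: the origin (TCP) lies on the front face of the gripper's body, between the roots of the fingers; the fingertips stand 70 mm ahead of it and the grasp point (between the pads) lies 51 mm ahead of it; z points along the fingers, y is the line along which they close (so a half turn about z gives the same grasp; the last joint's range is limited). The gripper opens to 87 mm and grips with 3 to 60 N. Pads are 19 mm wide; open, the fingers measure 117 mm over their backs; the gripper's body (75 mm by 190 mm) begins 51 mm behind the grasp point.
Start: joints at [1.153, 0.527, 1.433, -0, 1.181, -0.178], TCP at [0.148, 0.607, 0.292] pointing down, gripper open.
Joint ranges: [-3.08, 3.08], [-0.75, 2.2], [0.22, 2.44], [-1.43, 4.57], [0, 2.65], [-2.85, 2.85]. Speed limits (rad/s): [2.79, 2.79, 3.14, 3.14, 3.14, 3.14].

### API

Orientations are given as a unit quaternion [x, y, z, w].
In Python, from rig import robot, cams, ticket gives the robot as it stands. The module is installed in compiled form; this text tells all that it offers.
- The arm moves only by the shell command python3 -m crank 'ROWS' [FORCE]. ROWS is JSON, a list of rows, each a list of 7 numbers: the shift along the tool's x, y, z in cm, then the turn, a rotation vector about the tool's x, y, z in rad, then the closure, from 0 (fully open) to 1 (shut). A call has 1 to 5 rows; each row shifts and turns the commanded pose from where the row before left it, along the tool's axes as they then stand; what a row does not reach is not made up. A row lasts 1/8 s, in which the tool goes at most 62.5 mm and 10.7 degrees, less where a joint would pass 70% of its speed; a pose out of reach is approached as far as the arm can. A call is refused whole if a number of a shift passes 6.25 or a number of a turn 0.188, either way. A call with a gripper value outside its range is refused whole. The fingers move at their own pace and stop on an object; FORCE is the grip in N (left out, the last holds). Time passes only in rows, so rows that do not move let the fingers close. It gives the time, the measured TCP pose, the force, the opening and the grip force at its end, in the units of the state.
- robot.get_obs(): the state, without advancing time (a new reading comes with each control period).
- cams.camera(name): name is "side" or "top" or "wrist"; returns the picture (400x640x3 uint8, red, green, blue); there is no depth.
- cams.camera_info(name): a dict with "intrinsics" (3x3 intrinsics, pixels), "pose" (4x4, takes a point from camera to world coordinates). Camera axes: x right, y down, z forward; pixel columns grow to the right and rows downward; lengths in m; the calibration is good to about 2 mm. A picture is of the moment at which its call begins: read the wrist's pose just before it. camera_info takes no time and is no camera call; for the wrist camera it gives the pose at the moment of the call.
- ticket.hand_in(): hands the job in; it is judged then, once.
The state is a dict: "time": time; "q": joint angles; "joint_velocities": joint speeds; "joint_torque": joint torques, N m; "position": TCP position; "tool_rot": TCP orientation; "ft_force": force on the tool from outside, world axes, zero at the start; "moment": the same for the moment, N m; "grip_width": finger opening in m; "grip_force": force on a finger pad.
Only numpy, scipy, OpenCV 4.12 (cv2) and the standard library are available. Lean on these libraries where they do the work, as an engineer would, in place of code of your own. Each camera call takes 0.05 s, during which the arm holds its last target. There are 200 camera calls.

### The job

Set the hub parts out on the maroon mat for repair: first, before moving anything else, cover the bore of the bare grey housing with the blue cap, centred and flat. Then stand the dark ribbed sleeve on the mat midway between the green hub and the grey housing, centre the black spacer ring flat on top of the sleeve, stand the copper bush directly in front of the green hub (on the mat, towards the robot, square to the line from hub to housing) with a gap of about 30 mm, and lay the hex nut flat on the mat directly behind the sleeve (away from the robot) with a gap of about 30 mm. Leave the grinder and the yellow tin where they are.

Things in the scene. Friction and masses are not known exactly. Their poses are not given: they have to be found in the camera images.
- mat: Flat maroon rubber mat fixed to the bench, 250 mm (its x) by 360 mm (its y), 6 mm thick; origin at the centre of its underside, on the bench. Its +x axis points away from the robot (turned up to 0.15 rad), +y to the robot's left. Hub and housing stand on it, centred 120 mm either side of its centre along its y, so its centre lies midway between them. It is free of other things at the start.
- hub: Green-primed flanged hub casting, fixed on the mat on one side or the other: flange 110 mm across with eight dark bolt holes, 34 mm high over the mat, bore 46 mm. Origin at the centre of its underside, on the mat's top; its axes are parallel to the mat's: -x is 'in front' (towards the robot). With a 30 mm gap the bush's axis is 103 mm from the hub's.
- housing: Bare grey machined bearing housing, a plain thick ring with a dark groove round its side, fixed on the mat on the other side: 100 mm across, 34 mm high over the mat (its flat top is 40 mm over the bench), bore 44 mm. Origin at the centre of its underside, on the mat's top.
- cap: Blue round dust cap, loose, about 100 g: disc 70 mm across and 8 mm thick with a round knob 24 mm across and 26 mm high in the middle of its top (34 mm high in all; lift it by the knob). Origin at the centre of its underside; z up.
- sleeve: Dark steel sleeve with black grooves, loose, standing upright, about 300 g: 48 mm across, 50 mm high, bore 34 mm. Origin at the centre of its lower end; z up. Upright, either way round is the same.
- spacer: Black flat spacer ring, loose, lying flat, about 60 g: 50 mm across, hole 28 mm, 12 mm high. Origin at the centre of its underside; z up.
- bush: Copper-coloured bush, loose, standing upright, about 150 g: 36 mm across, 40 mm high, bore 24 mm. Origin at the centre of its lower end; z up.
- nut: Bright steel hexagon nut, loose, lying flat, about 150 g: 46 mm across flats, 53 mm across corners, 24 mm high, hole about 30 mm. Origin at the centre of its underside; z up; its x axis is square to one of its flats (so flats face every 60 degrees from x). With a 30 mm gap its axis is about 78 mm from the sleeve's.
- grinder: Bystander: red angle grinder with a black disc, lying on the bench on the far right, 270 mm long (along its y, which points away from the robot to the disc), disc 114 mm across, 60 mm high. Origin on the bench under its middle. Must not be moved.
- tin: Bystander: closed yellow tin standing on the bench at the far left, 66 mm across, 90 mm high. Origin at the centre of its underside. Must not be moved.

How it is judged:
On the way:
1. the blue cap lies centred and flat on the grey housing, let go, before any other part has been moved (more than 30 mm) (horizontal distance between cap and housing below 0.01 m and height (world z) of cap between 0.036 and 0.044 m and angle between cap's own z axis and vertical below 0.1 rad and linear speed of cap below 0.02 m/s and angular speed of cap below 0.2 rad/s and contact force between cap and the fingers below 0.1 N and distance of each of sleeve, spacer, bush, nut from where it was at the start of the episode below 0.03 m), for 0.2 s.
At the end, for the whole second after the job is handed in: Cap flat on housing within 10 mm of centre; sleeve within 12 mm of midway; spacer on it within 8 mm; bush before hub, gap 15 to 45 mm, 15 mm sideways; nut behind sleeve, 63 to 95 mm between axes, 22 mm sideways of the mat's middle; all upright within 0.1 rad, released, at rest (horizontal distance between cap and housing below 0.01 m and height (world z) of cap between 0.036 and 0.044 m and angle between each of cap, sleeve, spacer, bush, nut's own z axis and vertical below 0.1 rad and linear speed of each of cap, sleeve, spacer, bush, nut below 0.02 m/s and angular speed of each of cap, sleeve, spacer, bush, nut below 0.2 rad/s and horizontal distance between sleeve and mat below 0.012 m and height (world z) of sleeve between 0.003 and 0.01 m and horizontal distance between spacer and sleeve below 0.008 m and height (world z) of spacer between 0.052 and 0.06 m and x of bush in the frame of hub between -0.118 and -0.088 m and y of bush in the frame of hub between -0.015 and 0.015 m and height (world z) of bush between 0.003 and 0.01 m and horizontal distance between nut and sleeve between 0.063 and 0.095 m and x of nut in the frame of mat above 0.05 m and y of nut in the frame of mat between -0.022 and 0.022 m and height (world z) of nut between 0.003 and 0.01 m); the robot touches nothing.
It fails at once if the grinder is moved more than 20 mm (distance of grinder from where it was at the start of the episode above 0.02 m).
It fails at once if the tin is moved more than 20 mm (distance of tin from where it was at the start of the episode above 0.02 m).
It also fails if it takes over 120 s, if anything falls off the work surface, if the arm or the gripper's body presses on something with over 40 N, if the wrist force passes 120 N, or if a joint passes its speed limit or range.

## Working session

There is one attempt and no reset: what is moved stays moved. The work goes in short steps, Python scripts to look and compute and a shell command to move; the robot and the scene stay as the last step left them, time stands still between calls to the robot, and variables do not carry over. Pictures are saved under pics/ and viewed, at most 14 in all, crops included, and the job is handed in when it is done.

```bash
mkdir -p pics; python3 - <<'E'
from rig import robot,cams
import cv2,numpy as np
np.set_printoptions(precision=4,suppress=True)
o=robot.get_obs();print(o)
for n in("top","side"):
    i=cams.camera_info(n);print(n,i)
    cv2.imwrite(f"pics/{n}0.png",cams.camera(n)[:,:,::-1])
print(cams.camera_info("wrist"))
E
```

```text
{'time': 0.0, 'q': array([ 1.1525,  0.5285,  1.4339, -0.    ,  1.1814, -0.1785]), 'joint_velocities': array([-0.0002,  0.    , -0.0006,  0.0007, -0.0023,  0.0007]), 'joint_torque': array([ -0.0013, -44.0038, -17.6593,   0.0633,   0.0583,  -0.0002]), 'position': array([0.1482, 0.6066, 0.2913]), 'tool_rot': array([ 0.1196,  0.9928, -0.001 , -0.0003]), 'ft_force': array([0.6518, 0.422 , 0.4396]), 'moment': array([-0.0088, -0.0206,  0.0555]), 'grip_force': 0.0, 'grip_width': 0.08686332262188763}
top {'intrinsics': array([[453.0034,   0.    , 319.3179],
       [  0.    , 453.0034, 204.8841],
       [  0.    ,   0.    ,   1.    ]]), 'pose': array([[-0.0236, -0.9771,  0.2113,  0.2324],
       [-0.9997,  0.0218, -0.0106, -0.0724],
       [ 0.0058, -0.2114, -0.9774,  1.4335],
       [ 0.    ,  0.    ,  0.    ,  1.    ]])}
side {'intrinsics': array([[438.0735,   0.    , 313.8873],
       [  0.    , 438.0735, 202.0991],
       [  0.    ,   0.    ,   1.    ]]), 'pose': array([[-0.9504, -0.1923,  0.2443,  0.2423],
       [-0.3105,  0.6265, -0.7149,  0.7837],
       [-0.0156, -0.7553, -0.6552,  0.826 ],
       [ 0.    ,  0.    ,  0.    ,  1.    ]])}
{'intrinsics': array([[311.9886,   0.    , 322.6711],
       [  0.    , 311.9886, 198.5833],
       [  0.    ,   0.    ,   1.    ]]), 'pose': array([[ 0.2364,  0.934 ,  0.2677,  0.0747],
       [ 0.9717, -0.2265, -0.0675,  0.6245],
       [-0.0024,  0.2761, -0.9611,  0.3827],
       [ 0.    ,  0.    ,  0.    ,  1.    ]])}
```

View pics/top0.png

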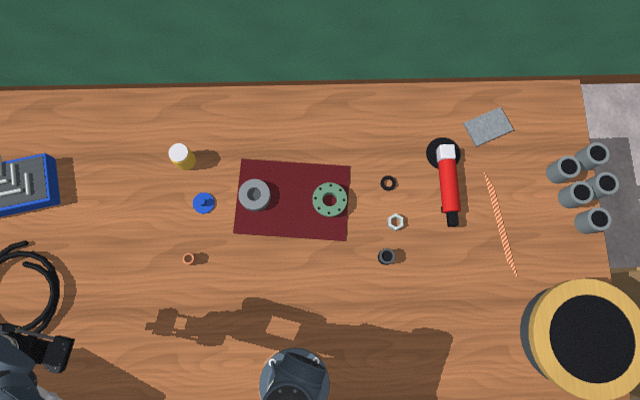

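View pics/side0.png

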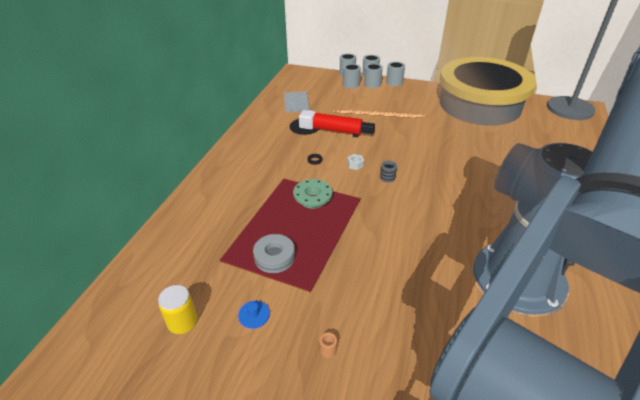

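The top view shows cap (204,203), housing (254,194), hub (330,200), spacer (388,183), nut (397,222), sleeve (387,256), bush (188,258), and mat corners near (242,158), (351,166), (347,241) and (233,233). The side view shows the same layout.

```bash
cat > h.py <<'E'
import cv2,numpy as np
from rig import robot,cams
from scipy.spatial.transform import Rotation as R
np.set_printoptions(precision=4,suppress=True)
def ray(n,uv,z,info=None):
    i=info or cams.camera_info(n);K,T=i["intrinsics"],i["pose"]
    d=T[:3,:3]@np.linalg.inv(K)@np.array([uv[0],uv[1],1.]);c=T[:3,3]
    return c+d*(z-c[2])/d[2]
def proj(n,P,info=None):
    i=info or cams.camera_info(n);K,T=i["intrinsics"],i["pose"]
    q=K@(T[:3,:3].T@(np.asarray(P,float)-T[:3,3]));return q[:2]/q[2]
def blob(mask,u,v,r):
    m=np.zeros_like(mask);m[max(0,v-r):v+r+1,max(0,u-r):u+r+1]=mask[max(0,v-r):v+r+1,max(0,u-r):u+r+1]
    ys,xs=np.nonzero(m);return np.array([xs.mean(),ys.mean()]),len(xs)
def go(x,y,z,yaw,o=None):
    """remaining move to TCP x,y,z, tool down, tool-y axis at world angle yaw: tool-axis cm, rotvec"""
    o=o or robot.get_obs();r=R.from_quat(o["tool_rot"])
    best=None
    for k in(0,np.pi):
        Y=np.array([np.cos(yaw+k),np.sin(yaw+k),0]);Z=np.array([0,0,-1.]);X=np.cross(Y,Z)
        rv=(r.inv()*R.from_matrix(np.c_[X,Y,Z])).as_rotvec()
        if best is None or np.linalg.norm(rv)<np.linalg.norm(best):best=rv
    print("pos",o["position"],"q",o["q"],"t",o["time"],"grip",o["grip_width"],"F",o["ft_force"])
    print("tool cm",r.inv().apply(np.array([x,y,z])-o["position"])*100,"turn",best)
E
python3 - <<'E'
from h import *
im=cv2.imread("pics/top0.png");hsv=cv2.cvtColor(im,cv2.COLOR_BGR2HSV);H,S,V=cv2.split(hsv)
mat=(((H<4)|(H>172))&(S>120)&(V<140)&(V>40)).astype(np.uint8)
mat[:, :225]=0;mat[:,360:]=0
cs,_=cv2.findContours(mat,cv2.RETR_EXTERNAL,cv2.CHAIN_APPROX_NONE);c=max(cs,key=cv2.contourArea)
P=np.array([ray("top",p[0],.006)[:2] for p in cv2.convexHull(c)],np.float32)
print("mat",cv2.minAreaRect(P))
hub,n=blob((H>50)&(H<90)&(S>50),330,200,22);
cs,_=cv2.findContours(((H>50)&(H<90)&(S>50)).astype(np.uint8)[170:230,300:360],cv2.RETR_EXTERNAL,cv2.CHAIN_APPROX_NONE)
c=max(cs,key=cv2.contourArea)+[300,170];e=cv2.fitEllipse(c);print("hub",ray("top",e[0],.038),e[1])
m=(S<50);cs,_=cv2.findContours(m.astype(np.uint8)[170:218,230:280],cv2.RETR_EXTERNAL,cv2.CHAIN_APPROX_NONE)
c=max(cs,key=cv2.contourArea)+[230,170];e=cv2.fitEllipse(c);print("housing",ray("top",e[0],.03),e[1])
cap=(H>100)&(H<130)&(S>150)
for n,mk,u,v,r,z in(("cap",cap,203,203,15,.008),("bush",(H<15)&(S>160),188,258,10,.03),("nut",S<60,397,222,13,.02),("spacer",V<70,388,183,12,.01),("sleeve",V<80,387,256,12,.045)):
    c,k=blob(mk,u,v,r);print(n,c,k,ray("top",c,z))
E
```

```text
mat ((0.5629557967185974, -0.0005497336387634277), (0.35867464542388916, 0.24712160229682922), 84.70570373535156)
hub [ 0.5515 -0.12    0.038 ] (31.995023727416992, 33.526058197021484)
housing [0.574  0.1184 0.03  ] (30.938844680786133, 31.743860244750977)
cap [203.0767 202.5516] 339 [0.5565 0.2859 0.008 ]
bush [nan nan] 0 [nan nan nan]
nut [395.0437 221.725 ] 160 [ 0.4779 -0.3265  0.02  ]
spacer [388.0351 182.7281] 114 [ 0.6088 -0.3131  0.01  ]
sleeve [385.4113 256.3629] 124 [ 0.3667 -0.2861  0.045 ]h.py:14: RuntimeWarning: Mean of empty slice.
  ys,xs=np.nonzero(m);return np.array([xs.mean(),ys.mean()]),len(xs)
  ret = ret.dtype.type(ret / rcount)
```

```bash
python3 - <<'E'
from h import *
print(R.from_quat(robot.get_obs()["tool_rot"]).as_matrix())
go(.5565,.286,.25,1.478)
E
```

```text
[[-0.9714  0.2375 -0.0008]
 [ 0.2375  0.9714 -0.0018]
 [ 0.0003 -0.002  -1.    ]]
pos [0.1482 0.6066 0.2913] q [ 1.1525  0.5284  1.4338 -0.      1.1814 -0.1785] t 0.1 grip 0.08685773071399103 F [-0.0029 -0.1482  0.536 ]
tool cm [-47.2781 -21.4399   4.1603] turn [-0.0019 -0.0005 -0.147 ]
```

```bash
python3 -m crank '[[-4.73,-2.14,0.42,0,0,0,0],[-4.73,-2.14,0.42,0,0,0,0],[-4.73,-2.14,0.42,0,0,0,0],[-4.73,-2.14,0.42,0,0,0,0],[-4.73,-2.14,0.42,0,0,0,0]]' 20
python3 -m crank '[[-4.73,-2.14,0.42,0,0,0,0],[-4.73,-2.14,0.42,0,0,0,0],[-4.73,-2.14,0.42,0,0,0,0],[-4.73,-2.14,0.42,0,0,0,0],[-4.73,-2.14,0.42,0,0,-0.147,0]]'
python3 -m crank '[[0,0,0,0,0,0,0],[0,0,0,0,0,0,0]]'
python3 - <<'E'
from h import *
go(.5565,.286,.25,1.478)
i=cams.camera_info("wrist");im=cams.camera("wrist")[:,:,::-1].copy();cv2.imwrite("pics/w1.png",im)
np.save("w1.npy",i["pose"])
print(proj("wrist",[.5565,.286,.034],i),proj("wrist",[.574,.119,.04],i))
E
```

```text
time: 0.72
position: [0.3537, 0.4457, 0.2708]
tool_rot: [0.12, 0.993, -0.0, -0.0]
ft_force: [0.9, 0.0, -0.2]
grip_width: 0.0869
grip_force: 0.0
time: 1.35
position: [0.558, 0.2856, 0.2497]
tool_rot: [0.044, 0.999, -0.0, -0.0]
ft_force: [0.5, 0.7, 0.1]
grip_width: 0.0867
grip_force: 0.0
time: 1.6
position: [0.5563, 0.2867, 0.2496]
tool_rot: [0.047, 0.999, -0.0, -0.001]
ft_force: [0.1, 0.1, 0.0]
grip_width: 0.087
grip_force: 0.0
pos [0.5563 0.2867 0.2496] q [ 0.2974  0.5776  1.471   0.0006  1.0951 -1.1794] t 1.6 grip 0.0869994387532255 F [0.0877 0.0789 0.0178]
tool cm [-0.0239 -0.0723 -0.0403] turn [-0.0003 -0.0022 -0.0015]
[322.3501 187.3596] [161.5499 220.0009]
```

View pics/w1.png

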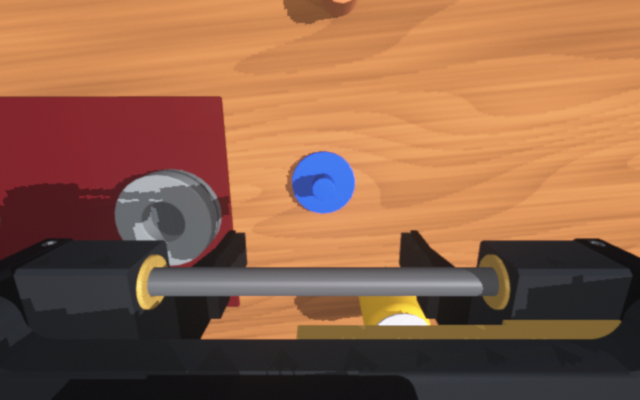

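The wrist view shows the blue cap disc at about (323,182) with its knob at (323,188), the housing top at about (160,216), the tin at (400,310) and the bush at the top edge (335,0).

```bash
python3 - <<'E'
from h import *
i=cams.camera_info("wrist")
im=cv2.imread("pics/w1.png");H,S,V=cv2.split(cv2.cvtColor(im,cv2.COLOR_BGR2HSV))
m=((H>100)&(H<125)&(S>120)).astype(np.uint8);cs,_=cv2.findContours(m,0,1);c=max(cs,key=cv2.contourArea);e=cv2.fitEllipse(cv2.convexHull(c));print("cap",e,ray("wrist",e[0],.008,i))
# housing outer ellipse of top face: predict for candidate centres, compare edges
g=cv2.cvtColor(im,cv2.COLOR_BGR2GRAY)
print("tin",ray("top",(180,150),.09))
t=np.linspace(0,2*np.pi,120)
# draw overlay predicted
ov=im.copy()
for r,z,x,y in((.05,.04,.574,.119),(.022,.04,.574,.119),(.035,.008,*ray("wrist",e[0],.008,i)[:2]),(.012,.034,*ray("wrist",e[0],.008,i)[:2])):
    p=np.array([proj("wrist",[x+r*np.cos(a),y+r*np.sin(a),z],i) for a in t]).astype(int);cv2.polylines(ov,[p],True,(0,255,255),1)
q=[(.563+.996*a+.093*b,-.093*a+.996*b) for a,b in((-.125,-.18),(.125,-.18),(.125,.18),(-.125,.18))]
p=np.array([proj("wrist",[x,y,.006],i) for x,y in q]).astype(int);cv2.polylines(ov,[p],True,(0,255,0),1)
cv2.imwrite("pics/ov1.png",cv2.resize(ov[80:320,:400],None,fx=2,fy=2))
E
```

```text
cap ((322.883056640625, 182.03684997558594), (60.795249938964844, 61.75092315673828), 92.4302749633789) [0.5566 0.287  0.008 ]
tin [0.707  0.3421 0.09  ]
```

View pics/ov1.png

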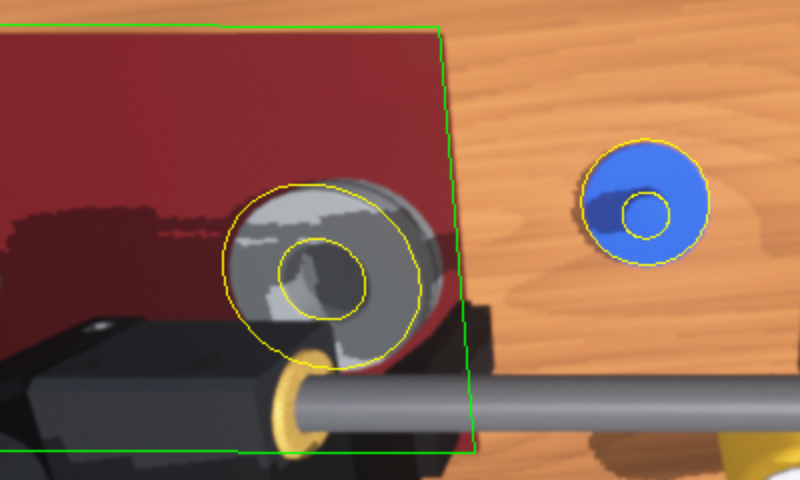

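The overlay fits the cap exactly and the mat and housing within about 2 mm. I'll grasp the cap by its knob.

```bash
python3 -m crank '[[0,0,5.6,0,0,0,0],[0,0,5.6,0,0,0,0],[0,0,5.5,0,0,0,0],[0,0,0,0,0,0,0],[0,0,0,0,0,0,0.5]]' 15
python3 -m crank '[[0,0,0,0,0,0,1],[0,0,0,0,0,0,1],[0,0,0,0,0,0,1],[0,0,0,0,0,0,1],[0,0,0,0,0,0,1]]'
python3 -m crank '[[0,0,-3,0,0,0,1],[0,0,-5,0,0,0,1],[0,0,0,0,0,0,1]]'
python3 - <<'E'
from h import *
go(.574,.120,.18,1.478)
E
```

```text
time: 2.28
position: [0.5575, 0.2881, 0.0851]
tool_rot: [0.046, 0.999, 0.0, 0.001]
ft_force: [0.8, -0.1, 1.7]
grip_width: 0.0825
grip_force: 0.0
time: 2.9
position: [0.5571, 0.2868, 0.0833]
tool_rot: [0.046, 0.999, 0.0, 0.0]
ft_force: [-0.4, -0.4, 0.8]
grip_width: 0.0348
grip_force: 0.0
time: 3.28
position: [0.5595, 0.2877, 0.1672]
tool_rot: [0.046, 0.999, 0.001, 0.004]
ft_force: [0.5, 0.2, -0.4]
grip_width: 0.0058
grip_force: 0.0
pos [0.5595 0.2877 0.1672] q [ 0.2976  0.6858  1.5286  0.      0.9185 -1.1805] t 3.275 grip 0.005803275022982471 F [ 0.5483  0.1833 -0.4432]
tool cm [ -3.0029 -16.5598  -1.3103] turn [0.0034 0.0081 0.    ]
```

The fingers are slow, so I lifted before they had closed. I'll reopen, recheck the cap and retry with more closing time.

```bash
python3 -m crank '[[0,0,-3,0,0,0,0],[0,0,-3,0,0,0,0],[0,0,0,0,0,0,0],[0,0,0,0,0,0,0],[0,0,0,0,0,0,0]]' 15
python3 -m crank '[[0,0,0,0,0,0,0],[0,0,0,0,0,0,0],[0,0,0,0,0,0,0],[0,0,0,0,0,0,0]]'
cat >> h.py <<'E'
def cap(n):
    i=cams.camera_info("wrist");im=cams.camera("wrist")[:,:,::-1].copy();cv2.imwrite(f"pics/{n}.png",im)
    H,S,V=cv2.split(cv2.cvtColor(im,cv2.COLOR_BGR2HSV))
    m=((H>100)&(H<125)&(S>120)).astype(np.uint8);cs,_=cv2.findContours(m,0,1);c=max(cs,key=cv2.contourArea);e=cv2.fitEllipse(cv2.convexHull(c));return e,i
E
python3 - <<'E'
from h import *
e,i=cap("w2");print(e,ray("",e[0],.008,i));x,y,_=ray("",e[0],.008,i);go(x,y,.082,1.478)
E
```

```text
time: 3.9
position: [0.5561, 0.2866, 0.2214]
tool_rot: [0.046, 0.999, -0.001, -0.002]
ft_force: [0.3, -0.2, 0.2]
grip_width: 0.0479
grip_force: 0.0
time: 4.4
position: [0.5571, 0.2869, 0.2233]
tool_rot: [0.046, 0.999, 0.0, 0.0]
ft_force: [-0.0, 0.8, -0.0]
grip_width: 0.0841
grip_force: 0.0
((322.5829772949219, 186.5896453857422), (65.54170989990234, 66.902099609375), 91.46472930908203) [0.5569 0.2865 0.008 ]
pos [0.557  0.2869 0.2233] q [ 0.2975  0.6102  1.4925 -0.0001  1.0387 -1.1805] t 4.45 grip 0.08564279500099457 F [-1.1325  0.0226 -0.6933]
tool cm [ 0.0154 -0.0426 14.1289] turn [-0.      0.0001  0.0001]
```

```bash
python3 -m crank '[[0,0,4.7,0,0,0,0.4],[0,0,4.7,0,0,0,0.6],[0,0,4.7,0,0,0,0.6],[0,0,0,0,0,0,1],[0,0,0,0,0,0,1]]' 15
python3 -m crank '[[0,0,0,0,0,0,1],[0,0,0,0,0,0,1],[0,0,0,0,0,0,1],[0,0,0,0,0,0,1],[0,0,0,0,0,0,1]]'
python3 -m crank '[[0,0,0,0,0,0,1],[0,0,0,0,0,0,1]]'
```

```text
time: 5.08
position: [0.5571, 0.2869, 0.0821]
tool_rot: [0.046, 0.999, -0.0, -0.0]
ft_force: [-0.6, -0.4, -0.3]
grip_width: 0.0451
grip_force: 0.0
time: 5.7
position: [0.5572, 0.287, 0.0828]
tool_rot: [0.046, 0.999, 0.0, 0.0]
ft_force: [-0.9, -0.6, 4.2]
grip_width: 0.0237
grip_force: 15.0
time: 5.95
position: [0.5572, 0.287, 0.0828]
tool_rot: [0.046, 0.999, 0.0, 0.0]
ft_force: [-0.9, -0.3, 5.1]
grip_width: 0.0234
grip_force: 15.0
```

```bash
python3 -m crank '[[0,0,-5,0,0,0,1],[0,0,-5,0,0,0,1],[-2,-5.5,-1,0,0,0,1],[-2,-5.5,-1,0,0,0,1],[-2,-5.5,-1,0,0,0,1]]'
python3 -m crank '[[0,0,0,0,0,0,1],[0,0,0,0,0,0,1]]'
python3 - <<'E'
from h import *
e,i=cap("w3");np.save("w3.npy",i["pose"]);go(.574,.120,.15,1.478)
im=cv2.imread("pics/w3.png");t=np.linspace(0,6.283,120)
for r,z in((.05,.04),(.022,.04),(.05,.006)):
    p=np.array([proj("",[.575+r*np.cos(a),.120+r*np.sin(a),z],i) for a in t]);cv2.polylines(im,[np.int32(p*8)],True,(0,255,255),1,shift=3)
cv2.imwrite("pics/ov3.png",cv2.resize(im[0:260,160:500],None,fx=2.2,fy=2.2))
E
```

```text
time: 6.58
position: [0.6015, 0.1156, 0.2121]
tool_rot: [0.046, 0.999, -0.0, -0.0]
ft_force: [1.0, 1.2, -1.6]
grip_width: 0.0234
grip_force: 15.0
time: 6.82
position: [0.6009, 0.1169, 0.2115]
tool_rot: [0.047, 0.999, 0.0, -0.001]
ft_force: [-0.3, 0.1, -1.3]
grip_width: 0.0235
grip_force: 15.0
pos [0.6006 0.1177 0.2114] q [ 0.011   0.609   1.5388  0.0006  0.9959 -1.4676] t 6.875 grip 0.02339668473938724 F [-0.1297  0.3663 -1.1429]
tool cm [ 2.6599 -0.0225  6.1491] turn [ 0.0003 -0.0021  0.0003]
```

View pics/ov3.png

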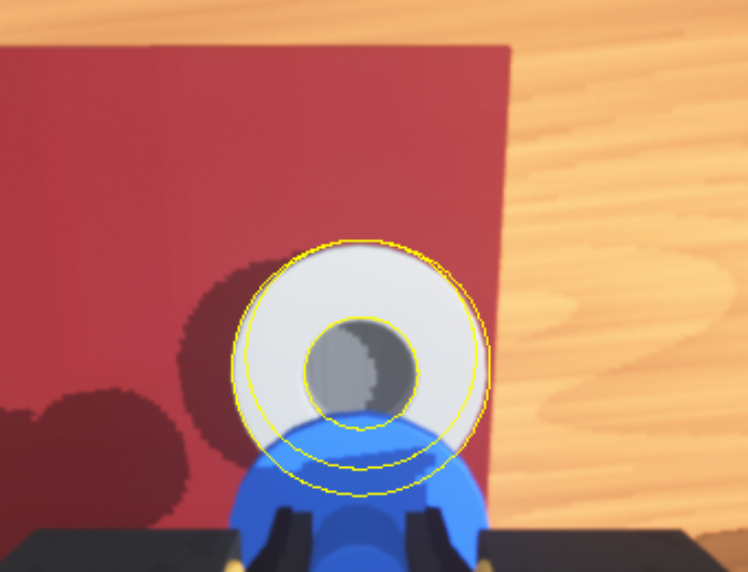

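The housing overlay matches at (.576,.120) within about 1 mm, and the cap is held level by its knob.

```bash
python3 -m crank '[[2.5,0,4,0,0,0,1],[0,0,2.5,0,0,0,1],[0,0,0,0,0,0,1],[0,0,0,0,0,0,1]]'
python3 - <<'E'
from h import *
go(.576,.120,.123,1.478)
E
```

```text
time: 7.38
position: [0.5772, 0.1204, 0.1478]
tool_rot: [0.046, 0.999, 0.0, 0.001]
ft_force: [0.3, -0.3, -0.8]
grip_width: 0.0233
grip_force: 15.0
pos [0.5772 0.1204 0.1478] q [ 0.0162  0.6761  1.6391  0.0001  0.825  -1.4634] t 7.375 grip 0.023323749885027525 F [ 0.3078 -0.2749 -0.8098]
tool cm [ 0.1148 -0.05    2.4785] turn [0.0002 0.0013 0.0016]
```

```bash
python3 -m crank '[[0.1,0,1.2,0,0,0,1],[0,0,0.8,0,0,0,1],[0,0,0.5,0,0,0,1],[0,0,0,0,0,0,1],[0,0,0,0,0,0,1]]'
python3 -m crank '[[0,0,0,0,0,0,0.6],[0,0,0,0,0,0,0.3],[0,0,0,0,0,0,0.3],[0,0,0,0,0,0,0.3],[0,0,0,0,0,0,0.3]]'
python3 -m crank '[[0,0,-3,0,0,0,0],[0,0,-5,0,0,0,0],[-2,0,-5,0,0,0,0],[0,0,0,0,0,0,0],[0,0,0,0,0,0,0]]'
python3 - <<'E'
from h import *
e,i=cap("w4");print(e,ray("",e[0],.048,i));go(.6,.12,.25,1.478)
E
```

```text
time: 8.0
position: [0.5756, 0.1194, 0.1224]
tool_rot: [0.046, 0.999, 0.0, -0.0]
ft_force: [-0.7, -0.1, 2.0]
grip_width: 0.0238
grip_force: 15.1
time: 8.62
position: [0.5756, 0.1195, 0.1222]
tool_rot: [0.046, 0.999, 0.0, -0.0]
ft_force: [0.5, -1.2, 0.3]
grip_width: 0.0592
grip_force: 0.0
time: 9.25
position: [0.5947, 0.1176, 0.2517]
tool_rot: [0.046, 0.999, -0.0, -0.001]
ft_force: [0.2, -1.1, 0.8]
grip_width: 0.0869
grip_force: 0.0
((322.3524169921875, 170.25421142578125), (70.33840942382812, 71.37718200683594), 84.5696029663086) [0.5752 0.1187 0.048 ]
pos [0.5941 0.1176 0.2509] q [ 0.0111  0.5509  1.5222  0.      1.0722 -1.4669] t 9.3 grip 0.086575107411872 F [-0.3498  0.7509 -0.6728]
tool cm [-0.5699  0.2924  0.083 ] turn [-0.0003 -0.0036  0.    ]
```

View pics/w4.png

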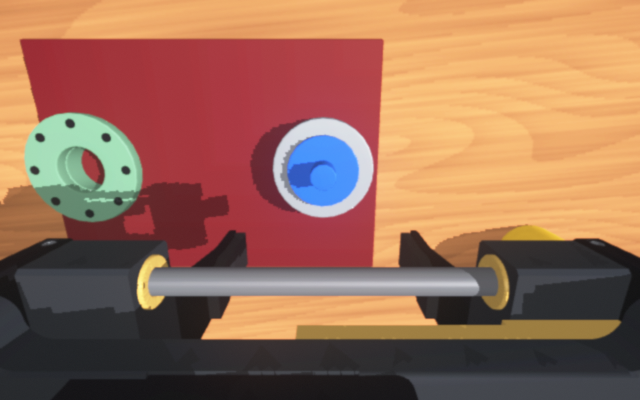

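The cap lies centred on the housing, with its ellipse inside the light rim at (322,170), and it has been released. Next is the sleeve.

```bash
python3 - <<'E'
from h import *
go(.42,-.29,.25,1.478);print("bush",ray("top",(188,258),.03))
E
```

```text
pos [0.5941 0.1176 0.2509] q [ 0.0111  0.5509  1.5222  0.      1.0722 -1.4669] t 9.3 grip 0.086575107411872 F [-0.3498  0.7509 -0.6728]
tool cm [ 13.5541 -42.1989   0.1489] turn [-0.0003 -0.0036  0.    ]
bush [0.3771 0.3215 0.03  ]
```

```bash
python3 -m crank '[[1.7,-5.27,0,0,0,0,0],[1.7,-5.27,0,0,0,0,0],[1.7,-5.27,0,0,0,0,0],[1.7,-5.27,0,0,0,0,0],[1.7,-5.27,0,0,0,0,0]]'
python3 -m crank '[[1.7,-5.27,0,0,0,0,0],[1.7,-5.27,0,0,0,0,0],[1.7,-5.27,0,0,0,0,0],[0,0,0,0,0,0,0],[0,0,0,0,0,0,0]]'
python3 - <<'E'
from h import *
i=cams.camera_info("wrist");im=cams.camera("wrist")[:,:,::-1].copy();np.save("w5.npy",i["pose"])
go(.42,-.29,.25,1.478)
cv2.imwrite("pics/w5.png",im);print([proj("",p,i) for p in((.367,-.286,.05),(.478,-.327,.024))])
E
```

```text
time: 9.93
position: [0.4844, -0.1376, 0.2505]
tool_rot: [0.046, 0.999, 0.001, -0.002]
ft_force: [1.7, 0.2, 0.4]
grip_width: 0.0871
grip_force: 0.0
time: 10.55
position: [0.4201, -0.2885, 0.2508]
tool_rot: [0.047, 0.999, 0.002, -0.001]
ft_force: [1.1, -0.5, -0.5]
grip_width: 0.0872
grip_force: 0.0
pos [ 0.4205 -0.288   0.2511] q [-0.8202  0.4328  1.7606  0.0005  0.9519 -2.299 ] t 10.6 grip 0.08708967864741081 F [-0.152   0.0719  0.3937]
tool cm [ 0.0316 -0.2075  0.1088] turn [ 0.0028 -0.0025  0.0005]
[array([319.6627, 135.1011]), array([292.3336, 238.921 ])]
```

View pics/w5.png

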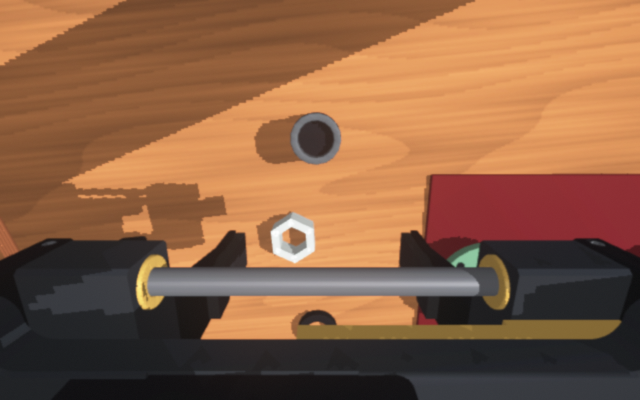

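The wrist view shows the sleeve's top ring at (316,138), the nut at (293,237) and the spacer at (318,318).

```bash
python3 - <<'E'
from h import *
i=cams.camera_info("wrist");im=cv2.imread("pics/w5.png");H,S,V=cv2.split(cv2.cvtColor(im,cv2.COLOR_BGR2HSV))
def fit(m,u0,u1,v0,v1,z,n):
    cs,_=cv2.findContours(m.astype(np.uint8)[v0:v1,u0:u1],0,1);c=max(cs,key=cv2.contourArea)+[u0,v0];h=cv2.convexHull(c);e=cv2.fitEllipse(h)
    P=np.array([ray("",p[0],z,i)[:2] for p in h],np.float32);print(n,e[0],e[1],"minCircle",cv2.minEnclosingCircle(P));return h,P
fit((S<75)&(V>70),285,350,105,170,.05,"sleeve")
h,P=fit((S<60)&(V>150),265,322,205,265,.024,"nut");print(np.array([ray("",p[0],.024,i)[:2] for p in cv2.approxPolyDP(h,3,True)]))
x,y=.3665,-.287
print("R",R.from_quat(robot.get_obs()["tool_rot"]).as_matrix()[:,:2])
E
```

```text
sleeve (315.2099609375, 138.09420776367188) (50.235069274902344, 50.97328567504883) minCircle ((0.37024953961372375, -0.2903708219528198), 0.02357887290418148)
nut (292.97320556640625, 237.66297912597656) (45.729496002197266, 49.16773223876953) minCircle ((0.47785067558288574, -0.32466933131217957), 0.02924145571887493)
[[ 0.4487 -0.3245]
 [ 0.4598 -0.3029]
 [ 0.4941 -0.3041]
 [ 0.5069 -0.3269]
 [ 0.495  -0.348 ]
 [ 0.4661 -0.3486]]
R [[-0.9957  0.0922]
 [ 0.0922  0.9957]
 [ 0.0025  0.0028]]
```

```bash
python3 -m crank '[[5,-0.7,4,0,0,0,0],[0,0,4,0,0,0,0.1],[0,0,0,0,0,0,0.1]]'
python3 - <<'E'
from h import *
go(.370,-.290,.086,1.478)
E
```

```text
time: 10.98
position: [0.3711, -0.289, 0.1713]
tool_rot: [0.046, 0.999, 0.003, -0.002]
ft_force: [-0.5, 0.2, -0.4]
grip_width: 0.0798
grip_force: 0.0
pos [ 0.3711 -0.289   0.1713] q [-0.8999  0.5297  1.9206  0.0003  0.699  -2.3797] t 10.975 grip 0.07976446278687675 F [-0.4542  0.19   -0.3685]
tool cm [ 0.0585 -0.163   8.5335] turn [ 0.0058 -0.0053  0.0017]
```

```bash
python3 -m crank '[[0.05,-0.1,4.2,0.005,-0.005,0,0.1],[0,0,4.3,0,0,0,0.3],[0,0,0,0,0,0,1],[0,0,0,0,0,0,1],[0,0,0,0,0,0,1]]' 25
python3 -m crank '[[0,0,0,0,0,0,1],[0,0,0,0,0,0,1],[0,0,0,0,0,0,1],[0,0,0,0,0,0,1]]'
```

```text
time: 11.6
position: [0.3724, -0.2931, 0.0903]
tool_rot: [0.046, 0.999, -0.004, 0.003]
ft_force: [1.1, 1.4, 0.6]
grip_width: 0.0471
grip_force: 25.0
time: 12.1
position: [0.3724, -0.2931, 0.0902]
tool_rot: [0.046, 0.999, -0.004, 0.004]
ft_force: [3.0, 3.9, 7.9]
grip_width: 0.0473
grip_force: 24.9
```

```bash
python3 -m crank '[[0,0,-5,0,0,0,1],[0,0,-5.5,0,0,0,1],[0,0,0,0,0,0,1]]'
python3 - <<'E'
from h import *
go(.566,.0005,.2,1.478)
E
```

```text
time: 12.48
position: [0.3727, -0.2945, 0.1974]
tool_rot: [0.046, 0.999, -0.007, 0.006]
ft_force: [0.3, -0.2, -4.2]
grip_width: 0.0474
grip_force: 25.0
pos [ 0.3727 -0.2945  0.1974] q [-0.9045  0.4792  1.9041 -0.0001  0.7405 -2.3826] t 12.475 grip 0.04739836305139834 F [ 0.2961 -0.1803 -4.2068]
tool cm [-16.5266  31.1517  -0.4628] turn [-0.013   0.0122  0.0003]
```

```bash
python3 -m crank '[[-2.36,4.45,0,-0.013,0.012,0,1],[-2.36,4.45,0,0,0,0,1],[-2.36,4.45,0,0,0,0,1],[-2.36,4.45,0,0,0,0,1],[-2.36,4.45,0,0,0,0,1]]'
python3 -m crank '[[-2.36,4.45,0,0,0,0,1],[-2.36,4.45,0,0,0,0,1],[0,0,0,0,0,0,1],[0,0,0,0,0,0,1]]'
python3 - <<'E'
from h import *
go(.566,.0005,.1,1.478)
E
```

```text
time: 13.1
position: [0.5092, -0.0803, 0.1928]
tool_rot: [0.046, 0.999, 0.004, -0.004]
ft_force: [0.4, -0.8, -3.1]
grip_width: 0.0477
grip_force: 25.0
time: 13.6
position: [0.5633, 0.0025, 0.1931]
tool_rot: [0.046, 0.999, 0.004, -0.005]
ft_force: [0.8, -0.0, -4.2]
grip_width: 0.0478
grip_force: 25.0
pos [0.5633 0.0025 0.1931] q [-0.1967  0.5828  1.6736  0.0085  0.8964 -1.6809] t 13.6 grip 0.047803620268781426 F [ 0.7745 -0.0221 -4.2481]
tool cm [-0.3847 -0.2484  9.3015] turn [ 0.0077 -0.0104  0.0009]
```

```bash
python3 -m crank '[[-0.35,-0.25,4.5,0.008,-0.010,0,1],[0,0,3.5,0,0,0,1],[0,0,0,0,0,0,1],[0,0,0,0,0,0,1]]'
python3 - <<'E'
from h import *
go(.566,.0005,.097,1.478)
E
```

```text
time: 14.1
position: [0.5678, -0.001, 0.1151]
tool_rot: [0.047, 0.999, -0.0, 0.002]
ft_force: [0.0, 0.8, -4.2]
grip_width: 0.0474
grip_force: 25.0
pos [ 0.5678 -0.001   0.1151] q [-0.1986  0.7094  1.7109  0.0003  0.7176 -1.6755] t 14.1 grip 0.047389351123986866 F [ 0.0269  0.7563 -4.2307]
tool cm [0.2048 0.135  1.8083] turn [-0.0002  0.0037 -0.0013]
```

```bash
python3 -m crank '[[0.2,0.13,1,0,0,0,1],[0,0,0.5,0,0,0,1],[0,0,0.4,0,0,0,1],[0,0,0,0,0,0,1]]'
python3 -m crank '[[0,0,0,0,0,0,0.36],[0,0,0,0,0,0,0.26],[0,0,0,0,0,0,0.26],[0,0,0,0,0,0,0.26]]'
python3 -m crank '[[0,0,-4,0,0,0,0.26],[0,0,-5,0,0,0,0],[-3,0,-5,0,0,0,0],[0,0,0,0,0,0,0],[0,0,0,0,0,0,0]]'
python3 - <<'E'
from h import *
i=cams.camera_info("wrist");im=cams.camera("wrist")[:,:,::-1].copy();np.save("w6.npy",i["pose"])
go(.61,-.313,.25,1.478)
t=np.linspace(0,6.283,120)
for r,z,x,y in((.024,.056,.5648,.0005),(.017,.056,.5648,.0005),(.055,.04,.5536,-.119),(.05,.04,.576,.12)):
    p=np.array([proj("",[x+r*np.cos(a),y+r*np.sin(a),z],i) for a in t]);cv2.polylines(im,[np.int32(p*8)],True,(0,255,255),1,shift=3)
q=[(.5648+.9957*a+.093*b,.0005-.093*a+.9957*b) for a,b in((-.125,-.18),(.125,-.18),(.125,.18),(-.125,.18))]
cv2.polylines(im,[np.array([proj("",[x,y,.006],i) for x,y in q]).astype(int)],True,(0,255,0),1)
cv2.imwrite("pics/ov6.png",im[:300])
E
```

```text
time: 14.6
position: [0.5661, 0.0017, 0.0962]
tool_rot: [0.046, 0.999, -0.0, 0.002]
ft_force: [-0.7, 1.4, 3.0]
grip_width: 0.0476
grip_force: 25.0
time: 15.1
position: [0.566, 0.0013, 0.0954]
tool_rot: [0.046, 0.999, -0.0, 0.002]
ft_force: [0.3, -0.4, -0.8]
grip_width: 0.0635
grip_force: 0.0
time: 15.72
position: [0.5943, -0.0012, 0.2349]
tool_rot: [0.046, 0.999, 0.0, 0.0]
ft_force: [-0.6, 0.1, 0.0]
grip_width: 0.0863
grip_force: 0.0
pos [ 0.5936 -0.001   0.234 ] q [-0.19    0.5569  1.5695  0.0003  1.0164 -1.6681] t 15.775 grip 0.08632772803792667 F [-0.3404  0.487  -0.1366]
tool cm [ -4.5247 -30.909   -1.6142] turn [ 0.0004 -0.0012 -0.0001]
```

View pics/ov6.png

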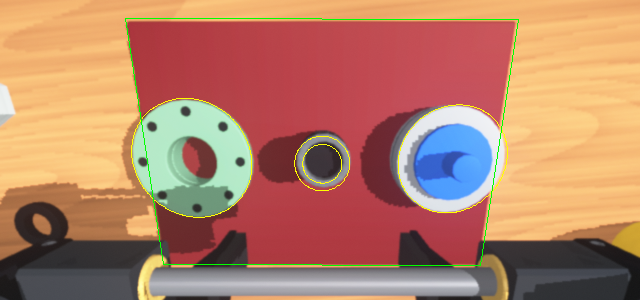

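The overlay of mat, hub, housing and sleeve fits within about 2 mm, with the sleeve standing at (322,162) in the middle. Spacer next.

```bash
python3 -m crank '[[-0.9,-5.15,0,0,0,0,0],[-0.9,-5.15,0,0,0,0,0],[-0.9,-5.15,0,0,0,0,0],[-0.9,-5.15,0,0,0,0,0],[-0.9,-5.15,0,0,0,0,0]]'
python3 -m crank '[[-0.9,-5.15,0,0,0,0,0],[0,0,0,0,0,0,0],[0,0,0,0,0,0,0]]'
cat >> h.py <<'E'
def meas(n,u0,u1,v0,v1,z,f):
    i=cams.camera_info("wrist");im=cams.camera("wrist")[:,:,::-1].copy();cv2.imwrite(f"pics/{n}.png",im)
    m=f(*cv2.split(cv2.cvtColor(im,cv2.COLOR_BGR2HSV))).astype(np.uint8)[v0:v1,u0:u1]
    cs,_=cv2.findContours(m,0,1);c=max(cs,key=cv2.contourArea)+[u0,v0];h=cv2.convexHull(c);e=cv2.fitEllipse(h)
    P=np.array([ray("",p[0],z,i)[:2] for p in h],np.float32);print(n,e,ray("",e[0],z,i),cv2.minEnclosingCircle(P));return i
E
python3 - <<'E'
from h import *
u,v=proj("wrist",[.609,-.313,.012]);u,v=int(u),int(v);print(u,v)
meas("w7",u-40,u+40,v-40,v+40,.012,lambda H,S,V:(V<70)&(S<120))
go(.609,-.313,.074,1.478)
print("grinder",ray("top",(448,152),.06),ray("top",(450,210),.05))
E
```

```text
time: 16.4
position: [0.6147, -0.2627, 0.2329]
tool_rot: [0.046, 0.999, 0.001, -0.001]
ft_force: [1.1, 1.2, -0.5]
grip_width: 0.0867
grip_force: 0.0
time: 16.77
position: [0.619, -0.3129, 0.2333]
tool_rot: [0.047, 0.999, 0.002, -0.001]
ft_force: [0.0, 0.2, 0.1]
grip_width: 0.0871
grip_force: 0.0
321 176
w7 ((320.9566955566406, 176.92604064941406), (44.71620559692383, 45.35172653198242), 144.24327087402344) [ 0.6098 -0.3134  0.012 ] ((0.610040009021759, -0.31332844495773315), 0.02372518926858902)
pos [ 0.6194 -0.3122  0.2338] q [-0.6284  0.6833  1.297   0.0022  1.1635 -2.1077] t 16.825 grip 0.0869853724320026 F [-0.1184  0.4696  0.162 ]
tool cm [ 1.0131 -0.2166 15.9815] turn [ 0.0029 -0.0008  0.0005]
grinder [ 0.6925 -0.5016  0.06  ] [ 0.506 -0.495  0.05 ]
```

View pics/w7.png

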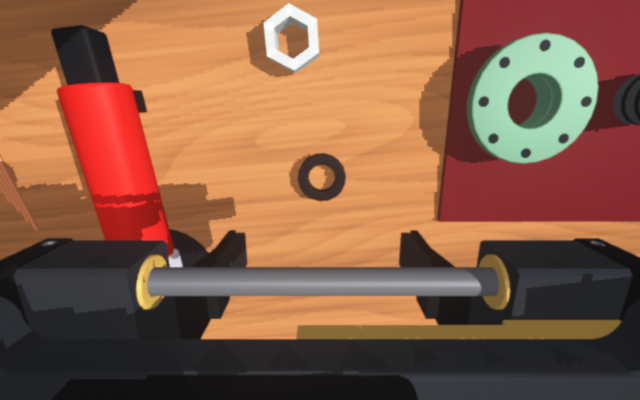

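The wrist view shows the spacer ring at (321,177) and the nut at (292,38). The grinder is clear to the left.

```bash
python3 -m crank '[[0.92,-0.2,5,0.003,0,0,0],[0,0,5,0,0,0,0.1],[0,0,4,0,0,0,0.25],[0,0,0,0,0,0,0.25],[0,0,0,0,0,0,0.25]]' 15
python3 - <<'E'
from h import *
go(.610,-.3135,.0735,1.478)
E
```

```text
time: 17.45
position: [0.6124, -0.3148, 0.097]
tool_rot: [0.046, 0.999, -0.002, 0.002]
ft_force: [0.4, -0.5, 0.8]
grip_width: 0.0657
grip_force: 0.0
pos [ 0.6124 -0.3148  0.097 ] q [-0.6364  0.8459  1.3892 -0.0012  0.9007 -2.1151] t 17.45 grip 0.06567784483369468 F [ 0.3541 -0.5327  0.8253]
tool cm [0.259  0.1169 2.3472] turn [-0.0038  0.0045  0.0014]
```

```bash
python3 -m crank '[[0.2,0.1,1.5,-0.003,0.004,0,0.25],[0,0,0.85,0,0,0,0.25],[0,0,0,0,0,0,0.5],[0,0,0,0,0,0,1],[0,0,0,0,0,0,1]]' 15
python3 -m crank '[[0,0,0,0,0,0,1],[0,0,0,0,0,0,1],[0,0,0,0,0,0,1]]'
python3 -m crank '[[0,0,-5,0,0,0,1],[0,0,-5,0,0,0,1],[0,0,-4,0,0,0,1],[0,0,0,0,0,0,1]]'
python3 - <<'E'
from h import *
go(.565,.0007,.21,1.478)
E
```

```text
time: 18.08
position: [0.6097, -0.3145, 0.0724]
tool_rot: [0.046, 0.999, -0.0, -0.0]
ft_force: [-0.3, 0.3, -0.5]
grip_width: 0.0503
grip_force: 15.0
time: 18.45
position: [0.6097, -0.3145, 0.0723]
tool_rot: [0.046, 0.999, -0.0, -0.0]
ft_force: [-0.1, -0.2, 0.4]
grip_width: 0.0496
grip_force: 15.0
time: 18.95
position: [0.6116, -0.3156, 0.2166]
tool_rot: [0.046, 0.999, -0.002, 0.003]
ft_force: [0.0, 0.2, -0.8]
grip_width: 0.0498
grip_force: 15.0
pos [ 0.6116 -0.3156  0.2166] q [-0.6382  0.6924  1.3326 -0.0005  1.1085 -2.1161] t 18.95 grip 0.049755634235402385 F [ 0.0415  0.1574 -0.776 ]
tool cm [ 7.5712 31.0624  0.4697] turn [-0.0046  0.0067  0.0001]
```

```bash
python3 -m crank '[[1.28,5.18,0,-0.004,0.006,0,1],[1.28,5.18,0,0,0,0,1],[1.28,5.18,0,0,0,0,1],[1.28,5.18,0,0,0,0,1],[1.28,5.18,0,0,0,0,1]]'
python3 -m crank '[[1.28,5.18,0,0,0,0,1],[0,0,0,0,0,0,1],[0,0,0,0,0,0,1]]'
python3 - <<'E'
from h import *
go(.564,.001,.15,1.478)
E
```

```text
time: 19.58
position: [0.5687, -0.0487, 0.2118]
tool_rot: [0.047, 0.999, 0.003, -0.005]
ft_force: [0.7, 0.4, -0.3]
grip_width: 0.0496
grip_force: 15.0
time: 19.95
position: [0.5619, 0.0022, 0.2128]
tool_rot: [0.046, 0.999, 0.002, -0.004]
ft_force: [0.5, -0.3, 0.3]
grip_width: 0.0499
grip_force: 15.0
pos [0.5619 0.0022 0.2128] q [-0.1961  0.5515  1.6637  0.0034  0.935  -1.677 ] t 19.95 grip 0.04986390002168964 F [ 0.462  -0.2507  0.2859]
tool cm [-0.2766 -0.1261  6.2742] turn [ 0.0036 -0.0083  0.0009]
```

```bash
python3 -m crank '[[-0.2,-0.12,4,0.003,-0.007,0,1],[0,0,2.7,0,0,0,1],[0,0,0,0,0,0,1],[0,0,0,0,0,0,1]]'
python3 - <<'E'
from h import *
go(.564,.001,.1285,1.478)
E
```

```text
time: 20.45
position: [0.5645, -0.0001, 0.147]
tool_rot: [0.047, 0.999, 0.0, 0.001]
ft_force: [-0.1, -0.1, -0.7]
grip_width: 0.0499
grip_force: 15.0
pos [ 0.5645 -0.0001  0.147 ] q [-0.1985  0.6539  1.7045  0.0013  0.7822 -1.6758] t 20.45 grip 0.04988000318736659 F [-0.1409 -0.0584 -0.6582]
tool cm [0.0575 0.1013 1.8548] turn [ 0.0008  0.0011 -0.0015]
```

```bash
python3 -m crank '[[0.05,0.1,1,0,0,0,1],[0,0,0.5,0,0,0,1],[0,0,0.35,0,0,0,1],[0,0,0,0,0,0,1]]'
python3 -m crank '[[0,0,0,0,0,0,0.38],[0,0,0,0,0,0,0.26],[0,0,0,0,0,0,0.26],[0,0,0,0,0,0,0.26]]'
python3 -m crank '[[0,0,-4,0,0,0,0.2],[0,0,-4,0,0,0,0],[-2,0,-3.5,0,0,0,0],[0,0,0,0,0,0,0],[0,0,0,0,0,0,0]]'
python3 - <<'E'
from h import *
u,v=map(int,proj("wrist",[.564,.001,.068]))
i=meas("w8",u-45,u+45,v-45,v+45,.068,lambda H,S,V:(V<80)&(S<90))
cv2.imwrite("pics/w8c.png",cv2.resize(cv2.imread("pics/w8.png")[v-100:v+100,u-150:u+150],None,fx=2,fy=2))
go(.50,-.32,.25,1.545)
E
```

```text
time: 20.95
position: [0.5633, 0.0022, 0.1283]
tool_rot: [0.046, 0.999, 0.0, 0.0]
ft_force: [-0.7, -0.7, 0.5]
grip_width: 0.0498
grip_force: 15.0
time: 21.45
position: [0.5634, 0.0022, 0.1281]
tool_rot: [0.046, 0.999, 0.0, 0.0]
ft_force: [-0.1, 0.1, -0.4]
grip_width: 0.0638
grip_force: 0.0
time: 22.08
position: [0.5822, 0.0004, 0.2424]
tool_rot: [0.046, 0.999, 0.001, -0.001]
ft_force: [-0.1, 0.3, -0.7]
grip_width: 0.0864
grip_force: 0.0
w8 ((321.94891357421875, 174.78732299804688), (53.474849700927734, 60.60276794433594), 171.53773498535156) [0.561  0.0016 0.068 ] ((0.5608544945716858, 0.0016857621958479285), 0.027007469907402992)
pos [0.5817 0.0005 0.2418] q [-0.1916  0.533   1.5917  0.0012  1.0207 -1.6702] t 22.125 grip 0.08681820662186374 F [ 0.2813 -0.0307 -0.4049]
tool cm [  5.1717 -32.6638  -0.8471] turn [ 0.0015 -0.0036 -0.067 ]
```

View pics/w8c.png

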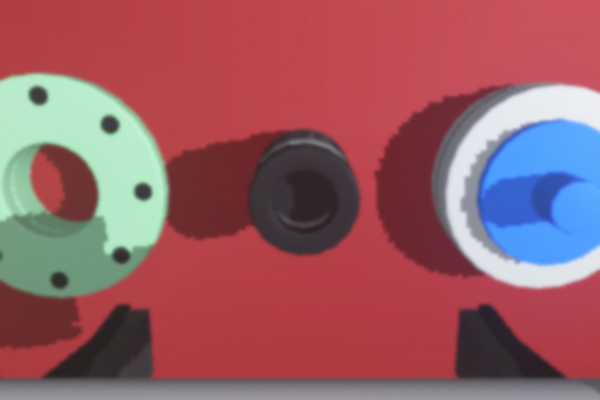

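The spacer sits on the sleeve with its top centred at crop (304,199), and nothing is disturbed. Nut next.

```bash
python3 -m crank '[[0.86,-5.44,-0.1,0,0,0,0],[0.86,-5.44,-0.1,0,0,0,0],[0.86,-5.44,-0.1,0,0,0,0],[0.86,-5.44,-0.1,0,0,0,0],[0.86,-5.44,-0.1,0,0,0,0]]'
python3 -m crank '[[0.86,-5.44,-0.1,0,0,-0.067,0],[0,0,0,0,0,0,0],[0,0,0,0,0,0,0]]'
python3 - <<'E'
from h import *
u,v=map(int,proj("wrist",[.478,-.325,.024]));print(u,v)
i=meas("w9",u-45,u+45,v-45,v+45,.024,lambda H,S,V:(V>150)&(S<50))
cv2.imwrite("pics/w9c.png",cv2.resize(cv2.imread("pics/w9.png")[v-50:v+50,u-60:u+60],None,fx=4,fy=4,interpolation=2))
t=np.linspace(0,2*np.pi,7);print([proj("",[.478+.0265*np.cos(a),-.325+.0265*np.sin(a),.024],i).round(1)-[u-60,v-50] for a in t[:-1]])
go(.478,-.325,.0735,1.545)
E
```

```text
time: 22.75
position: [0.5134, -0.2675, 0.2461]
tool_rot: [0.046, 0.999, 0.002, -0.002]
ft_force: [0.9, 0.2, 0.2]
grip_width: 0.087
grip_force: 0.0
time: 23.12
position: [0.5005, -0.319, 0.2472]
tool_rot: [0.014, 1.0, 0.002, -0.001]
ft_force: [0.9, -0.2, -0.7]
grip_width: 0.087
grip_force: 0.0
315 164
w9 ((313.4491882324219, 165.46107482910156), (49.927852630615234, 50.98115539550781), 30.80377960205078) [ 0.4793 -0.3272  0.024 ] ((0.4794487953186035, -0.3277108669281006), 0.026830436661839485)
[array([61.4, 75.4]), array([83.3, 62.3]), array([83. , 36.4]), array([59.7, 23.7]), array([37.4, 37.6]), array([38.7, 63.5])]
pos [ 0.5009 -0.3184  0.2475] q [-0.7548  0.5403  1.5559  0.0014  1.0498 -2.3008] t 23.175 grip 0.0870999301613051 F [-0.4267  0.0277  0.2986]
tool cm [ 2.2343 -0.7846 17.4041] turn [ 0.0039 -0.0025  0.0002]
```

View pics/w9c.png

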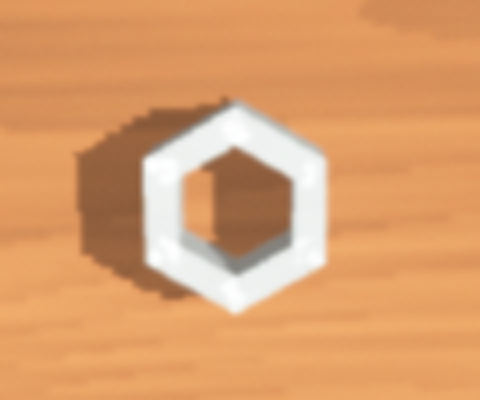

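The nut's flats are square to the fingers and its centre is at (.479,-.327).

```bash
python3 -m crank '[[2.1,-1,5,0.004,-0.002,0,0],[0,0,5,0,0,0,0.1],[0,0,5,0,0,0,0.25],[0,0,0,0,0,0,0.25],[0,0,0,0,0,0,0.25]]' 25
python3 - <<'E'
from h import *
go(.479,-.327,.0735,1.545)
E
```

```text
time: 23.8
position: [0.4815, -0.3292, 0.1]
tool_rot: [0.012, 1.0, -0.002, 0.002]
ft_force: [0.4, -0.8, 1.3]
grip_width: 0.0663
grip_force: 0.0
pos [ 0.4815 -0.3292  0.1   ] q [-0.7909  0.7469  1.676  -0.001   0.7138 -2.3367] t 23.8 grip 0.0663245014592975 F [ 0.3562 -0.7986  1.2708]
tool cm [0.2649 0.2239 2.6478] turn [-0.0039  0.0031  0.0016]
```

```bash
python3 -m crank '[[0.25,0.2,1.5,-0.004,0.003,0,0.25],[0,0,1.1,0,0,0,0.25],[0,0,0,0,0,0,0.5],[0,0,0,0,0,0,1],[0,0,0,0,0,0,1]]' 25
python3 -m crank '[[0,0,0,0,0,0,1],[0,0,0,0,0,0,1],[0,0,0,0,0,0,1],[0,0,0,0,0,0,1]]'
python3 -m crank '[[0,0,-5,0,0,0,1],[0,0,-5,0,0,0,1],[0,0,-5,0,0,0,1],[0,0,0,0,0,0,1]]'
python3 - <<'E'
from h import *
go(.6417,-.0063,.23,1.478)
E
```

```text
time: 24.42
position: [0.4782, -0.3279, 0.0731]
tool_rot: [0.013, 1.0, 0.0, -0.0]
ft_force: [0.1, 0.1, 0.0]
grip_width: 0.0459
grip_force: 25.0
time: 24.92
position: [0.4782, -0.3279, 0.0731]
tool_rot: [0.013, 1.0, 0.0, -0.0]
ft_force: [-0.2, 1.0, 3.0]
grip_width: 0.046
grip_force: 25.0
time: 25.42
position: [0.4799, -0.3294, 0.2267]
tool_rot: [0.013, 1.0, -0.003, 0.003]
ft_force: [-0.0, -0.5, -1.8]
grip_width: 0.0457
grip_force: 25.0
pos [ 0.4799 -0.3294  0.2267] q [-0.7935  0.5507  1.6105  0.0001  0.9726 -2.3387] t 25.425 grip 0.045714996832435496 F [-0.0281 -0.494  -1.8058]
tool cm [-15.3515  32.7123  -0.4226] turn [-0.0052  0.0058  0.0672]
```

```bash
python3 -m crank '[[-2.19,4.67,0,-0.005,0.006,0,1],[-2.19,4.67,0,0,0,0,1],[-2.19,4.67,0,0,0,0,1],[-2.19,4.67,0,0,0,0,1],[-2.19,4.67,0,0,0,0,1]]'
python3 -m crank '[[-2.19,4.67,0,0,0,0,1],[-2.19,4.67,0,0,0,0.067,1],[0,0,0,0,0,0,1],[0,0,0,0,0,0,1]]'
python3 - <<'E'
from h import *
go(.6417,-.0063,.1,1.478)
E
```

```text
time: 26.05
position: [0.5933, -0.0954, 0.2212]
tool_rot: [0.013, 1.0, 0.004, -0.005]
ft_force: [0.6, 0.3, -2.0]
grip_width: 0.0458
grip_force: 25.0
time: 26.55
position: [0.6388, -0.005, 0.2217]
tool_rot: [0.046, 0.999, 0.003, -0.005]
ft_force: [-0.9, 0.1, -1.4]
grip_width: 0.0456
grip_force: 25.0
pos [ 0.6388 -0.005   0.2217] q [-0.184   0.6302  1.4541  0.0048  1.0688 -1.6654] t 26.55 grip 0.04555471803193695 F [-0.9303  0.0923 -1.4461]
tool cm [-0.4382 -0.1706 12.1652] turn [ 0.0052 -0.0111  0.0011]
```

```bash
python3 -m crank '[[-0.3,-0.17,4.5,0.005,-0.010,0,1],[0,0,4.5,0,0,0,1],[0,0,3.2,0,0,0,1],[0,0,0,0,0,0,1],[0,0,0,0,0,0,1]]'
python3 - <<'E'
from h import *
go(.6417,-.0063,.0793,1.478)
E
```

```text
time: 27.18
position: [0.6431, -0.0079, 0.1023]
tool_rot: [0.047, 0.999, 0.0, 0.002]
ft_force: [-0.4, -0.0, -0.7]
grip_width: 0.0457
grip_force: 25.0
pos [ 0.6431 -0.0079  0.1023] q [-0.186   0.7947  1.5144  0.0008  0.8288 -1.6632] t 27.175 grip 0.045695413742085286 F [-0.4168 -0.0425 -0.7436]
tool cm [0.1593 0.1474 2.3025] turn [ 0.0003  0.0038 -0.0014]
```

```bash
python3 -m crank '[[0.1,0.15,1.3,0,0.003,0,1],[0,0,0.6,0,0,0,1],[0,0,0.4,0,0,0,1],[0,0,0,0,0,0,1]]'
python3 -m crank '[[0,0,0,0,0,0,0.42],[0,0,0,0,0,0,0.3],[0,0,0,0,0,0,0.3],[0,0,0,0,0,0,0.3]]'
python3 -m crank '[[0,0,-4,0,0,0,0.3],[0,0,-5,0,0,0,0],[0,0,-5,0,0,0,0],[0,0,0,0,0,0,0]]'
python3 - <<'E'
from h import *
go(.40,.3215,.23,1.478)
E
```

```text
time: 27.68
position: [0.6419, -0.005, 0.0791]
tool_rot: [0.046, 0.999, 0.0, 0.0]
ft_force: [-1.5, -0.3, 1.8]
grip_width: 0.0458
grip_force: 25.0
time: 28.18
position: [0.6419, -0.0051, 0.0785]
tool_rot: [0.046, 0.999, 0.0, -0.0]
ft_force: [0.8, 0.3, 0.1]
grip_width: 0.0605
grip_force: 0.0
time: 28.68
position: [0.6446, -0.0056, 0.2235]
tool_rot: [0.046, 0.999, -0.0, 0.005]
ft_force: [0.7, 0.4, -0.6]
grip_width: 0.0825
grip_force: 0.0
pos [ 0.6446 -0.0056  0.2235] q [-0.1819  0.629   1.4503  0.0006  1.0521 -1.6603] t 28.675 grip 0.0825183584136417 F [ 0.6787  0.3958 -0.5691]
tool cm [27.3711 30.3053 -0.9363] turn [-0.0004  0.0102  0.0001]
```

```bash
python3 -m crank '[[3.42,3.79,-0.1,0,0,0,0],[3.42,3.79,-0.1,0,0,0,0],[3.42,3.79,-0.1,0,0,0,0],[3.42,3.79,-0.1,0,0,0,0],[3.42,3.79,-0.1,0,0,0,0]]'
python3 -m crank '[[3.42,3.79,-0.1,0,0,0,0],[3.42,3.79,-0.1,0,0,0,0],[3.42,3.79,-0.1,0,0,0,0],[0,0,0,0,0,0,0],[0,0,0,0,0,0,0]]'
python3 - <<'E'
from h import *
u,v=map(int,proj("wrist",[.377,.3215,.04]));print(u,v)
i=cams.camera_info("wrist");im=cams.camera("wrist")[:,:,::-1].copy();cv2.imwrite("pics/w10.png",im)
t=np.linspace(0,6.283,80)
for r in(.018,.012):
    cv2.polylines(im,[np.int32([8*(proj("",[.377+r*np.cos(a),.3215+r*np.sin(a),.04],i)) for a in t])],True,(0,255,0),1,shift=3)
v0=max(0,v-70);cv2.imwrite("pics/w10c.png",cv2.resize(im[v0:v0+140,u-100:u+100],None,fx=4,fy=4,interpolation=2))
print(u-100,v0);go(.377,.3215,.08,1.478)
E
```

```text
time: 29.3
position: [0.4874, 0.2003, 0.2226]
tool_rot: [0.047, 0.999, 0.0, -0.001]
ft_force: [0.7, 0.6, 0.8]
grip_width: 0.0871
grip_force: 0.0
time: 29.92
position: [0.3975, 0.3218, 0.2261]
tool_rot: [0.046, 0.999, -0.0, -0.0]
ft_force: [0.1, -0.2, -0.2]
grip_width: 0.087
grip_force: 0.0
320 172
220 102
pos [0.398  0.3214 0.2262] q [ 0.4605  0.4727  1.781   0.0003  0.8885 -1.0171] t 29.975 grip 0.08700127150147485 F [-0.0423 -0.5994  0.1069]
tool cm [ 2.0821 -0.1859 14.625 ] turn [-0.0002 -0.0007 -0.0006]
```

View pics/w10c.png

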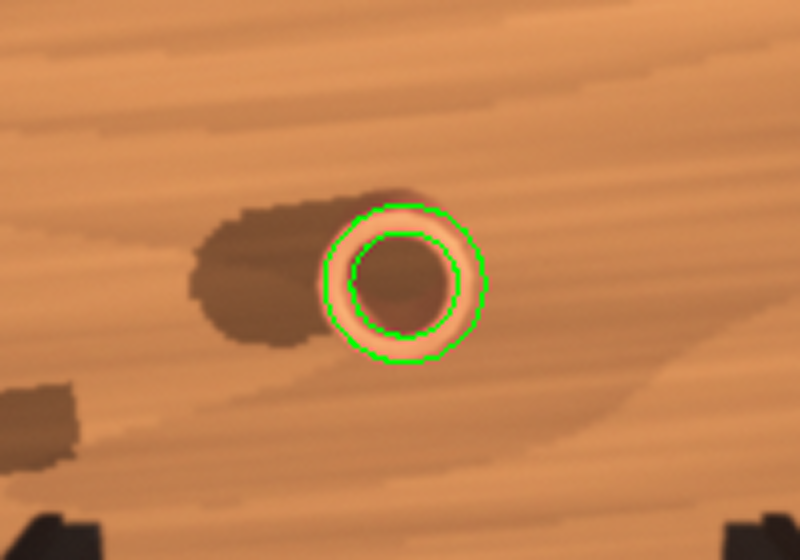

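The bush's top ring is within 1 mm of the prediction at (320,172), and I take it as (.377,.3205).

```bash
python3 -m crank '[[2,-0.2,5,0,0,0,0],[0,0,5,0,0,0,0.2],[0,0,2.5,0,0,0,0.4],[0,0,0,0,0,0,0.4],[0,0,0,0,0,0,0.4]]' 20
python3 - <<'E'
from h import *
go(.377,.3205,.082,1.478)
E
```

```text
time: 30.6
position: [0.3786, 0.3216, 0.1023]
tool_rot: [0.047, 0.999, 0.001, 0.0]
ft_force: [-0.6, 0.1, 0.3]
grip_width: 0.0564
grip_force: 0.0
pos [0.3786 0.3216 0.1023] q [ 0.4785  0.6832  1.8951  0.001   0.562  -0.9988] t 30.6 grip 0.05639302989311582 F [-0.5905  0.1311  0.3272]
tool cm [ 0.1516 -0.1242  2.0333] turn [ 0.0011  0.0007 -0.0016]
```

```bash
python3 -m crank '[[0.15,-0.12,2,0,0,0,0.4],[0,0,0,0,0,0,0.5],[0,0,0,0,0,0,1],[0,0,0,0,0,0,1],[0,0,0,0,0,0,1]]' 20
python3 -m crank '[[0,0,0,0,0,0,1],[0,0,0,0,0,0,1],[0,0,0,0,0,0,1]]'
python3 -m crank '[[0,0,-5,0,0,0,1],[0,0,-5,0,0,0,1],[0,0,-3,0,0,0,1],[0,0,0,0,0,0,1]]'
python3 - <<'E'
from h import *
go(.451,-.1094,.22,1.478)
E
```

```text
time: 31.22
position: [0.3764, 0.3211, 0.0829]
tool_rot: [0.046, 0.999, 0.001, 0.001]
ft_force: [0.2, -0.6, 6.4]
grip_width: 0.0345
grip_force: 20.0
time: 31.6
position: [0.3764, 0.3211, 0.0829]
tool_rot: [0.046, 0.999, 0.001, 0.001]
ft_force: [0.4, -2.3, 6.3]
grip_width: 0.0344
grip_force: 20.0
time: 32.1
position: [0.3768, 0.3216, 0.2141]
tool_rot: [0.046, 0.999, 0.002, 0.002]
ft_force: [-0.2, 0.1, -1.1]
grip_width: 0.0347
grip_force: 20.0
pos [0.3768 0.3216 0.2141] q [ 0.4801  0.4732  1.8346  0.001   0.8277 -0.9988] t 32.1 grip 0.034675673776115315 F [-0.2083  0.1178 -1.1489]
tool cm [-11.3747 -42.2239  -0.705 ] turn [0.0039 0.0046 0.0002]
```

```bash
python3 -m crank '[[-1.42,-5.28,0,0.004,0.004,0,1],[-1.42,-5.28,0,0,0,0,1],[-1.42,-5.28,0,0,0,0,1],[-1.42,-5.28,0,0,0,0,1],[-1.42,-5.28,0,0,0,0,1]]'
python3 -m crank '[[-1.42,-5.28,0,0,0,0,1],[-1.42,-5.28,0,0,0,0,1],[-1.42,-5.28,0,0,0,0,1],[0,0,0,0,0,0,1],[0,0,0,0,0,0,1]]'
python3 - <<'E'
from h import *
go(.451,-.1094,.11,1.478)
E
```

```text
time: 32.72
position: [0.4214, 0.0499, 0.211]
tool_rot: [0.046, 0.999, -0.001, -0.003]
ft_force: [0.2, -0.1, -1.3]
grip_width: 0.0348
grip_force: 20.0
time: 33.35
position: [0.4485, -0.1097, 0.2113]
tool_rot: [0.047, 0.999, -0.001, -0.004]
ft_force: [-0.8, 1.1, -0.5]
grip_width: 0.0347
grip_force: 20.0
pos [ 0.4485 -0.1097  0.2113] q [-0.4802  0.446   1.9098 -0.0064  0.7927 -1.9525] t 33.35 grip 0.03471547732853561 F [-0.7585  1.1396 -0.498 ]
tool cm [-0.3257  0.0647 10.1313] turn [-0.0016 -0.0081 -0.0012]
```

```bash
python3 -m crank '[[-0.7,0,4.5,-0.002,-0.008,0,1],[0,0,4.5,0,0,0,1],[0,0,1,0,0,0,1],[0,0,0,0,0,0,1],[0,0,0,0,0,0,1]]'
python3 - <<'E'
from h import *
go(.456,-.11,.089,1.478)
E
```

```text
time: 33.98
position: [0.4574, -0.111, 0.1138]
tool_rot: [0.046, 0.999, -0.001, 0.003]
ft_force: [-0.9, -0.2, -0.4]
grip_width: 0.0346
grip_force: 20.0
pos [ 0.4574 -0.111   0.1138] q [-0.4761  0.6441  1.9592  0.      0.5319 -1.9549] t 33.975 grip 0.034609261820440475 F [-0.9389 -0.2097 -0.3774]
tool cm [0.166  0.0901 2.4809] turn [-0.0024  0.0059  0.0009]
```

```bash
python3 -m crank '[[0.1,0.09,1.4,-0.002,0.005,0,1],[0,0,0.7,0,0,0,1],[0,0,0.4,0,0,0,1],[0,0,0,0,0,0,1]]'
python3 -m crank '[[0,0,0,0,0,0,0.55],[0,0,0,0,0,0,0.4],[0,0,0,0,0,0,0.4],[0,0,0,0,0,0,0.4]]'
python3 -m crank '[[0,0,-4,0,0,0,0.4],[0,0,-5,0,0,0,0.2],[-3,2,-5,0,0,0,0],[-5,3,0,0,0,0,0],[-5,2,-2,0,0,0,0]]'
python3 -m crank '[[-5,3,-2,0,0,0,0],[-3,1.5,-2,0,0,0,0],[0,0,0,0,0,0,0]]'
python3 - <<'E'
from h import *
i=cams.camera_info("wrist");im=cams.camera("wrist")[:,:,::-1].copy();go(.6,0,.3,1.478)
C=np.array([.5648,.0005]);X=np.array([.9957,-.093]);Y=np.array([.093,.9957])
t=np.linspace(0,6.283,80)
for r,z,x,y in((.025,.068,0,0),(.018,.046,-.103,-.12),(.0265,.03,.078,0),(.055,.04,0,-.12),(.05,.04,0,.12),(.035,.048,0,.12)):
    c=C+x*X+y*Y
    cv2.polylines(im,[np.int32([8*proj("",[c[0]+r*np.cos(a),c[1]+r*np.sin(a),z],i) for a in t])],True,(0,255,255),1,shift=3)
cv2.imwrite("pics/fin.png",im)
E
```

```text
time: 34.48
position: [0.4558, -0.1101, 0.0883]
tool_rot: [0.047, 0.999, 0.0, -0.001]
ft_force: [-1.2, 0.7, 7.6]
grip_width: 0.0347
grip_force: 20.0
time: 34.98
position: [0.4559, -0.1102, 0.0875]
tool_rot: [0.046, 0.999, 0.0, -0.001]
ft_force: [1.0, 0.2, 0.4]
grip_width: 0.0516
grip_force: 0.0
time: 35.6
position: [0.5923, -0.0513, 0.2475]
tool_rot: [0.046, 0.999, 0.001, -0.002]
ft_force: [0.4, 0.3, -0.3]
grip_width: 0.0826
grip_force: 0.0
time: 35.98
position: [0.6784, -0.0142, 0.2887]
tool_rot: [0.045, 0.999, -0.0, 0.002]
ft_force: [-0.4, -0.2, -0.4]
grip_width: 0.0869
grip_force: 0.0
pos [ 0.6761 -0.0147  0.2872] q [-0.1867  0.6042  1.2975  0.      1.2413 -1.666 ] t 36.025 grip 0.08668130168547865 F [-1.2368  0.4562 -0.1379]
tool cm [ 7.714   0.7727 -1.2733] turn [ 0.0001 -0.0014  0.0013]
```

View pics/fin.png

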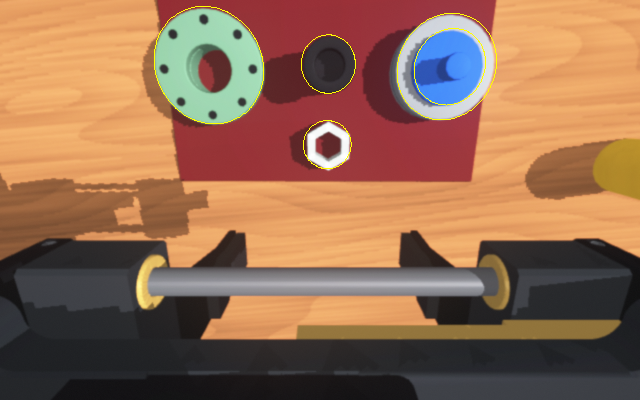

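Spacer, nut and cap sit on their targets: (328,64), (328,146) and (450,67). One last look at the bush.

```bash
python3 -m crank '[[4,-2.5,0,0,0,0,0],[4,-2.5,0,0,0,0,0],[4,-2.5,0,0,0,0,0],[0,0,0,0,0,0,0],[0,0,0,0,0,0,0]]'
python3 - <<'E'
from h import *
i=cams.camera_info("wrist");im=cams.camera("wrist")[:,:,::-1].copy()
C=np.array([.5648,.0005]);X=np.array([.9957,-.093]);Y=np.array([.093,.9957])
t=np.linspace(0,6.283,80)
for r,z,x,y in((.018,.046,-.098,-.12),(.012,.046,-.098,-.12),(.025,.068,0,0),(.055,.04,0,-.12)):
    c=C+x*X+y*Y
    cv2.polylines(im,[np.int32([8*proj("",[c[0]+r*np.cos(a),c[1]+r*np.sin(a),z],i) for a in t])],True,(0,255,255),1,shift=3)
cv2.imwrite("pics/fin2.png",im)
E
```

```text
time: 36.65
position: [0.5489, -0.0791, 0.2872]
tool_rot: [0.047, 0.999, 0.0, -0.001]
ft_force: [-0.5, 0.8, -0.5]
grip_width: 0.0871
grip_force: 0.0
```

View pics/fin2.png

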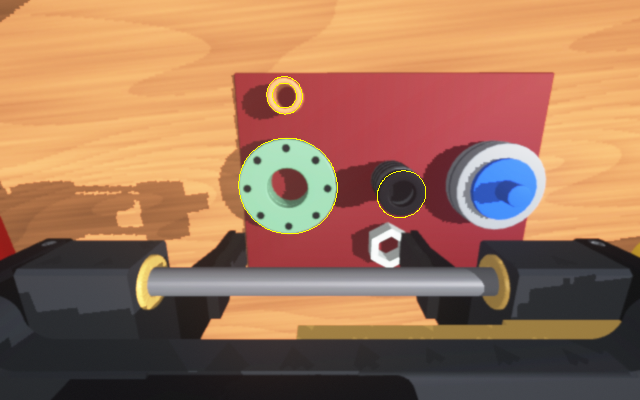

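The bush stands upright on its predicted spot (285,96) in front of the hub, and everything else is in place. Handing in.

```bash
python3 -c "
from rig import ticket
print(ticket.hand_in())"
```

```text
the job is handed in; nothing more can be done
None
```

The job is handed in at about 37 s of the 120 s: the cap went on the housing first, then sleeve, spacer, nut and bush were placed, and the last camera checks showed each part within about 2–3 mm of where I meant it to be (the bush gap is about 25 mm, so it stands fully on the mat); the hand-in returned no verdict.

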